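# Index the dispensing table by one hole

## Task

Bring the next fitting under the dispensing tip: with the fingertips, press in the red plunger on the arm of the indexing table and turn the table anticlockwise (the arm swings to your right) until the plunger springs back up in the next hole, one hole only, without running past it. Nothing is to be gripped or lifted, the fittings stay in their nests, the other things stay where they are, and do not force the table. Finish with the hand clear.

Things in the scene. Friction and masses are not known exactly. Their poses are not given: they have to be found in the camera images.
- index_base: Fixed base of the indexing table, grey, round, 248 mm across, 13 mm thick, with a foot and a post at the back. Origin: on the vertical pivot axis, at the work surface. Its x axis points from the front (index quadrant, arm) to the back (dispensing post), z up. Place and yaw vary.
- index_table (a joint): Turn of the bright steel table with its arm, rad, anticlockwise positive from above (the arm, in front, swings to the right as the robot sees it). 0 = plunger in the hole where it starts, second from the left; 0.5236 = in the next hole, the middle one. Locked it has about 0.01 rad of play; free it turns stiffly (some 2 N at the cheek) and stays where it is left.
- plunger (a joint): Travel of the red plunger, m: 0 = up, locked in a hole; 0.010 = pressed to its stop. Its spring pushes up, 5 N at the top, 9 N at the bottom. Pressed 0.0075 or more it frees the table. Off a hole the plate keeps it down at about 0.007 even when let go; it springs up to 0 by itself under the next hole and locks the table.
- plunger_top (a point): Centre of the flat top of the red plunger head (27 mm diameter) on the end of the arm, 95 mm from the pivot axis, 79 mm above the surface when up. It goes down and round with plunger and table.
- saddle (a point): Point midway between the tops of two upright dark, round-topped cheeks on the arm, 97 mm above the surface, straight above the plunger. The cheeks stand 46 mm apart inside, before and behind the plunger in the direction of turning, 6 mm thick, 36 mm wide radially; open inwards, outwards, upwards. A fingertip between them can press the plunger and push the cheek ahead of it. Its x axis points to the pivot.
- quadrant_mid (a point): Middle hole of the index quadrant, at the plate's upper face, 40 mm above the surface: a fixed black steel arc plate in front of the table, 79 to 112 mm from the pivot axis, with five 14 mm holes 30 degrees apart on a 95 mm radius, joined by a narrow slot. The arm passes over it. The plunger is to lock in this hole.
- table_axis (a point): Point on the pivot axis at the upper face of the table, 52 mm above the surface. The table is a disc of 152 mm diameter with five nests on its back half.
- needle_point (a point): Lower end of the orange dispensing tip, 99 mm above the surface, 54 mm behind the pivot axis; fixed. Above it an amber syringe barrel up to 235 mm high, on a post 128 mm behind the axis.
- fitting_1_mid (a point): Centre of a loose blue push-in air fitting, 15 mm thick and 38 mm tall, standing upright in one of the five round black nests (13 mm deep) on the back of the table, 54 mm from the axis; centre 71 mm above the surface. Stays in its nest and rides round with the table.
- fitting_2_mid (a point): Centre of a loose light grey push-in air fitting, 15 mm thick and 38 mm tall, standing upright in one of the five round black nests (13 mm deep) on the back of the table, 54 mm from the axis; centre 71 mm above the surface. At the start it stands under the orange tip. Stays in its nest and rides round with the table.
- fitting_3_mid (a point): Centre of a loose blue push-in air fitting, 15 mm thick and 38 mm tall, standing upright in one of the five round black nests (13 mm deep) on the back of the table, 54 mm from the axis; centre 71 mm above the surface. It comes under the orange tip when the table is one hole on. Stays in its nest and rides round with the table.
- fitting_4_mid (a point): Centre of a loose blue push-in air fitting, 15 mm thick and 38 mm tall, standing upright in one of the five round black nests (13 mm deep) on the back of the table, 54 mm from the axis; centre 71 mm above the surface. Stays in its nest and rides round with the table.
- fitting_5_mid (a point): Centre of a loose blue push-in air fitting, 15 mm thick and 38 mm tall, standing upright in one of the five round black nests (13 mm deep) on the back of the table, 54 mm from the axis; centre 71 mm above the surface. Stays in its nest and rides round with the table.
- valve_a: Loose bystander, teal dispensing valve with a blue elbow, 22x117x39 mm, lying. Origin: centre of its underside.
- valve_b: Loose bystander, light grey dispensing valve with a black fitting, 22x111x39 mm, lying. Origin: centre of its underside.
- cup_of_screws: Loose bystander, small clear cup with screws, 35 mm wide, 26 mm high. Origin: centre of its underside.
- drill_block: Loose bystander, beige nylon block with two holes, 34x48x22 mm. Origin: centre of its underside.
- fittings_tub: Loose bystander, milky plastic tub, 46x60x28 mm. Origin: centre of its underside.
- screwdriver: Loose bystander, yellow screwdriver, 17x142x21 mm. Origin: centre of its underside.

How it is judged:
By the outcome, as a careful person would: the job done as asked, in the order asked, and still so for the second after the job is handed in, with the robot touching nothing.
It also fails if it takes over 40 s, if anything falls off the work surface, if the arm or the gripper's body presses on something with over 40 N, if the wrist force passes 120 N, or if a joint passes its speed limit or range.

## Robot

A 6-joint arm with a two-finger parallel gripper is mounted at the origin on a cart in front of the work surface, level with it; the furniture and walls round the work are solid. World frame = base frame: x ahead of the robot, y to its left, z up, the work surface at z = 0. Lengths are in m, angles in rad, forces in N, time in s.
With the tool pointing down it reaches from about 0.3 to 0.85 m from the base axis. Payload 4.2 kg.
Tool frame: the origin (TCP) lies midway between the tips of the shut fingers; the grasp point (between the pads) lies grasp_offset behind it (grasp_offset is the distance from the TCP to the grasp point, in m); z points along the fingers, y is the line along which they close (so a half turn about z gives the same grasp; the last joint's range is limited). The gripper opens to 91 mm and grips with 3 to 60 N. Pads are 32 mm wide; open, the fingers measure 118 mm over their backs; the gripper's body (76 mm by 178 mm) begins 60 mm behind the grasp point.
Start: joints at [-1.346, 0.32, 1.565, -0, 1.257, -0.02], TCP at [0.139, -0.558, 0.214] pointing down, gripper open.
Joint ranges: [-3.11, 3.11], [-0.84, 2.01], [0.21, 2.61], [-1.34, 4.49], [0.05, 2.63], [-2.56, 2.56]. Speed limits (rad/s): [2.57, 2.57, 3.14, 3.14, 3.14, 3.14].

## Interface

Orientations are given as a rotation vector (axis times angle).
In Python, from station import * gives the robot as it stands.
- The arm moves only by the tool apply_moves, never from a script. Its argument "plan" is a list of rows, each a list of 5 numbers: the opening, from 0 (shut) to 1 (fully open), then the shift along the world's x, y, z in mm, then the turn about the world's z in degrees. A call has 1 to 8 rows; each row shifts and turns the commanded pose from where the row before left it; what a row does not reach is not made up. A row lasts 1/8 s, in which the tool goes at most 62.5 mm and 10.7 degrees, less where a joint would pass 70% of its speed; a pose out of reach is approached as far as the arm can. A call is refused whole if a number of a shift passes 62.5 or a number of a turn 10.7, either way. A call with a gripper value outside its range is refused whole. The fingers move at their own pace and stop on an object; "grip_force" is the grip in N (left out, the last holds). Time passes only in rows, so rows that do not move let the fingers close. It gives the time, the measured TCP pose, the force, the opening and the grip force at its end, in the units of the state.
- sense(): the state, without advancing time (a new reading comes with each control period).
- camera(name): name is "side" or "top" or "wrist"; returns (picture, depth): 384x512x3 uint8, red, green, blue; 384x512 float32, m along the optical axis (not along the pixel's ray), 0 where there is no reading.
- calibration(name): a dict with "fx", "fy", "cx", "cy" (pixels), "cam_to_world" (4x4, takes a point from camera to world coordinates). Camera axes: x right, y down, z forward; pixel columns grow to the right and rows downward; lengths in m; the calibration is good to about 2 mm. The wrist camera is an equidistant fisheye: a pixel r from the principal point sees the ray r / f radians off the axis. A picture is of the moment at which its call begins: read the wrist's pose just before it. calibration takes no time and is no camera call; for the wrist camera it gives the pose at the moment of the call.
- finish_job(): hands the job in; it is judged then, once.
Trained networks look in the newest picture that a camera, given by its name, has taken for a name from the list of things; names that differ only in an ending like _2 or _b are one class to them, and where a whole thing is asked for, a point or a joint stands for the part that bears it (a point fixed in the world has none). Each returns a list of dicts, best first, with "score" (0 to 1); they miss things now and then, are a little off and sometimes report something else, mostly with a low value. They report only what shows in the picture. A call takes as long as a camera call.
- regions_of(target, camera): "mask" (384x512 bool, what is visible of it) and "uv" ([column, row] in pixels, amid what is visible of it).
The state is a dict: "time": time; "joint_positions": joint angles; "qd": joint speeds; "joint_torque": joint torques, N m; "position": TCP position; "tcp_rot": TCP orientation; "wrist_force": force on the tool from outside, world axes, zero at the start; "moment": the same for the moment, N m; "gripper_width": finger opening in m; "gripper_force": force on a finger pad.
Only numpy, scipy, OpenCV 4.12 (cv2) and the standard library are available. Lean on these libraries where they do the work, as an engineer would, in place of code of your own. Each camera call takes 0.05 s, during which the arm holds its last target. There are 200 camera calls.

## Working session

There is one attempt and no reset: what is moved stays moved. The work goes in short steps, Python scripts to look and compute and a tool call to move; the robot and the scene stay as the last step left them, time stands still between calls to the robot, and variables do not carry over. Pictures are saved under pics/ and viewed, at most 10 in all, crops included, and the job is handed in when it is done.

Besides the shell and the picture viewer there is one more tool, called after "Call:" as name([rows], argument=value, ...), one row to a line, values as JSON. apply_moves: Moves the arm, as the interface text tells. Its arguments: {"type":"object","properties":{"plan":{"type":"array","items":{"type":"array","items":{"type":"number"}}},"grip_force":{"type":"number"}},"required":["plan"]}

```bash
mkdir -p pics
cat > h.py <<'E'
from station import *
import numpy as np, cv2
def world(name,uv,d,c=None):
    c=c or calibration(name); uv=np.atleast_2d(uv)
    p=np.c_[(uv[:,0]-c["cx"])/c["fx"]*d,(uv[:,1]-c["cy"])/c["fy"]*d,np.ones(len(uv))*d]
    T=np.array(c["cam_to_world"]); return p@T[:3,:3].T+T[:3,3]
def pts(name,depth,mask):
    v,u=np.nonzero(mask&(depth>0)); return world(name,np.c_[u,v],depth[v,u])
def save(f,*ims): cv2.imwrite("pics/"+f,np.hstack(ims)[:,:,::-1])
E
python3 - <<'E'
from h import *
a,da=camera("top"); b,db=camera("side")
cv2.imwrite("pics/top.png",cv2.resize(a[:,:,::-1],(800,600))); cv2.imwrite("pics/side.png",cv2.resize(b[:,:,::-1],(800,600)))
for cam,d in(("top",da),("side",db)):
    for t in("plunger","plunger_top","saddle","index_table","fitting_1_mid"):
        for r in regions_of(t,cam)[:5]:
            P=pts(cam,d,r["mask"])
            print(cam,t,round(r["score"],2),np.round(r["uv"]),np.round(np.median(P,0),3) if len(P) else 0, len(P), np.round(P[:,2].max(),3) if len(P) else 0)
s=sense();print(s["time"],s["position"],s["tcp_rot"],s["wrist_force"],s["gripper_width"]);print([k for k in globals() if "grasp" in k])
E
```

```text
top plunger_top 0.51 [216. 222.] [0.555 0.284 0.079] 88 0.085
top saddle 0.92 [221. 194.] [0.632 0.265 0.053] 2659 0.168
top saddle 0.26 [345. 226.] [ 0.54  -0.059  0.019] 308 0.042
top index_table 0.65 [216. 223.] [0.552 0.284 0.079] 63 0.084
top index_table 0.58 [222. 196.] [0.63  0.266 0.053] 2671 0.168
side plunger 0.67 [238. 228.] [0.621 0.283 0.051] 2520 0.096
side saddle 0.63 [238. 226.] [0.62  0.285 0.051] 2361 0.096
side index_table 0.74 [238. 226.] [0.619 0.284 0.051] 2398 0.096
side fitting_1_mid 0.5 [211. 219.] [0.681 0.304 0.077] 37 0.09
0.6 [ 0.13937172 -0.55788434  0.21400765] [3.11793222e+00 3.83556358e-01 6.88546952e-05] [-0.55503203 -0.49088039  0.73113627] 0.09103604576102983
['grasp_offset']
```

View pics/top.png

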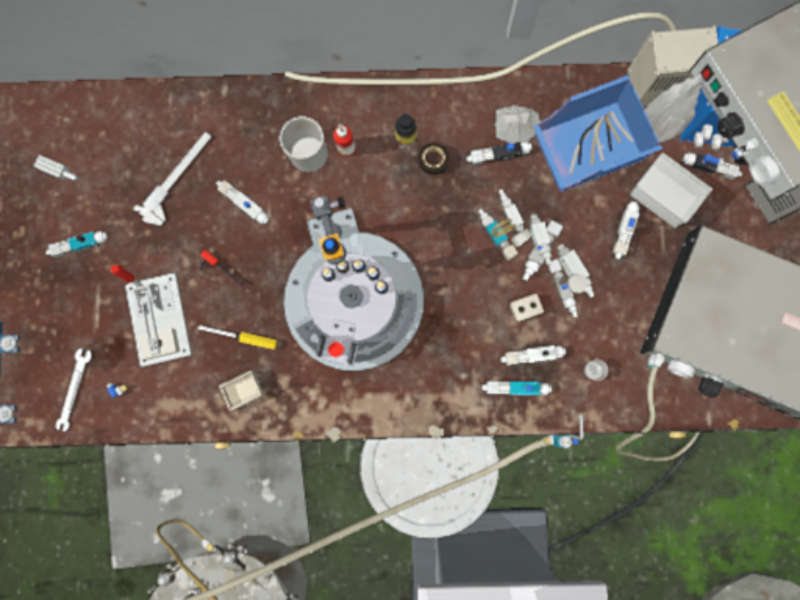

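View pics/side.png

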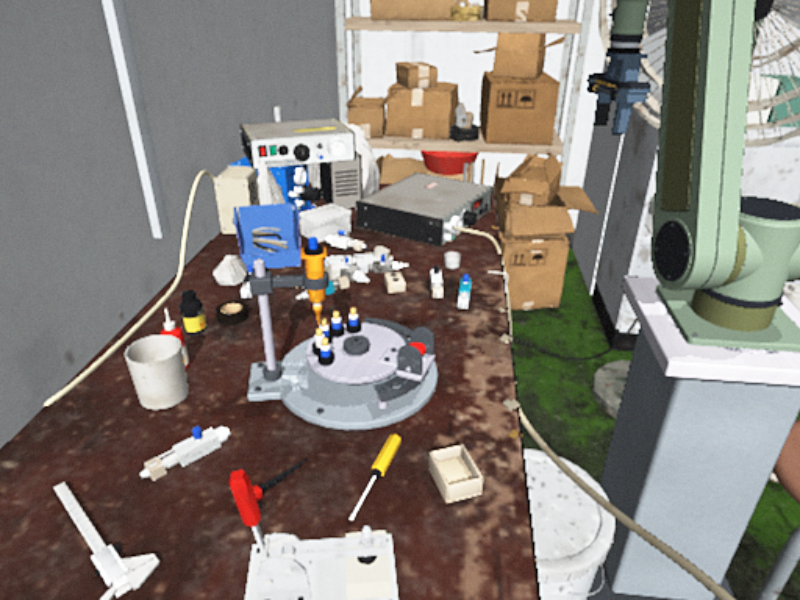

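The top view shows the turntable with its pivot at about (351,296) and the red plunger at about (336,350), front-left. The syringe post is at about (325,215). The side view agrees. Next I'll fit the pivot and the plunger.

```bash
cat > m.py <<'E'
from h import *
def red(im):
    h=cv2.cvtColor(im,cv2.COLOR_RGB2HSV); return ((h[...,0]<8)|(h[...,0]>172))&(h[...,1]>150)&(h[...,2]>100)
def plunger(cam,near,z=.079):
    im,d=camera(cam); m=red(im); n,l,st,ce=cv2.connectedComponentsWithStats(m.astype(np.uint8))
    out=[]
    for i in range(1,n):
        P=pts(cam,d,l==i)
        if len(P)>8 and np.linalg.norm(np.median(P,0)[:2]-near)<.1:
            out.append((len(P),ce[i],P.mean(0),P.min(0),P.max(0)))
    return im,d,out
E
python3 - <<'E'
from m import *
from scipy.optimize import least_squares
for cam in("top","side"):
    im,d,o=plunger(cam,[.56,.28])
    for x in o: print(cam,x[0],*[np.round(v,4) for v in x[1:]])
    P=pts(cam,d,d>0)
    for lo,hi,R in((.049,.055,.076),(.010,.016,.124)):
        Q=P[(P[:,2]>lo)&(P[:,2]<hi)&(np.hypot(P[:,0]-.635,P[:,1]-.258)<.16)]
        # boundary: farthest point per angle bin, circle of fixed radius
        c=np.array([.635,.258])
        for _ in range(4):
            a=np.arctan2(*(Q[:,:2]-c).T[::-1]); r=np.hypot(*(Q[:,:2]-c).T); ok=r<R+.012
            b=(a/(2*np.pi)*72).astype(int)
            E=np.array([Q[ok&(b==k)][np.argmax(r[ok&(b==k)])][:2] for k in set(b[ok])])
            s=least_squares(lambda p:np.hypot(*(E-p[:2]).T)-p[2],[*c,R],loss="soft_l1",f_scale=.001); c=s.x[:2]
        print(cam,R,len(Q),np.round(s.x,4),np.round(np.median(abs(s.fun)),4))
E
```

```text
top 69 [214.4638 223.1449] [0.5543 0.2854 0.0794] [0.5442 0.2736 0.0741] [0.5655 0.2975 0.0839]
top 0.076 1676 [0.6439 0.26   0.075 ] 0.0006
top 0.124 2057 [0.6449 0.26   0.1226] 0.0005
side 46 [267.8696 221.6087] [0.5493 0.2809 0.0761] [0.5395 0.2187 0.0382] [0.5675 0.3143 0.0941]
side 0.076 1426 [0.643  0.2634 0.0738] 0.0016
side 0.124 2479 [0.6438 0.2626 0.1222] 0.0007
```

Call:
apply_moves([
  [0, 26, 52.5, 0, 0],
  [0, 26, 52.5, 0, 0],
  [0, 26, 52.5, 0, 0],
  [0, 26, 52.5, 0, -4],
  [0, 26, 52.5, 0, -4],
  [0, 26, 52.5, 0, -4],
  [0, 26, 52.5, 0, -4],
  [0, 26, 52.5, 0, -4],
])

```text
time: 1.7
position: [0.348, -0.1362, 0.2144]
tcp_rot: [3.136, -0.168, 0.002]
wrist_force: [0.7, -0.6, -0.2]
gripper_width: 0.0143
gripper_force: 0.0
```

Call:
apply_moves([
  [0, 26, 52.5, 0, -2],
  [0, 26, 52.5, 0, -2],
  [0, 26, 52.5, 0, -2],
  [0, 26, 52.5, 0, -2],
  [0, 26, 52.5, 0, -2],
  [0, 26, 52.5, 0, 0],
  [0, 26, 52.5, 0, 0],
  [0, 26, 52.5, 0, 0],
])

```text
time: 2.7
position: [0.5561, 0.284, 0.214]
tcp_rot: [3.111, -0.436, 0.001]
wrist_force: [0.3, -0.1, -0.3]
gripper_width: 0.0001
gripper_force: 0.0
```

Run:
```python
from m import *
s=sense();print({k:np.round(s[k],4).tolist() for k in("time","position","tcp_rot","wrist_force","gripper_width","joint_positions")}, grasp_offset)
from scipy.spatial.transform import Rotation as R
print(R.from_rotvec(s["tcp_rot"]).as_matrix().round(3))
im,d=camera("wrist"); b,_=camera("side")
save("w1.png",cv2.resize(im,(400,300)),cv2.resize(b,(400,300)))
c=calibration("wrist"); T=np.array(c["cam_to_world"]); 
v,u=np.nonzero(red(im)&(d>0)); x=(u-c["cx"])/c["fx"];y=(v-c["cy"])/c["fy"];t=np.hypot(x,y);k=np.tan(t)/np.maximum(t,1e-6)
Z=d[v,u]; P=np.c_[x*k*Z,y*k*Z,Z]@T[:3,:3].T+T[:3,3]
P=P[np.hypot(P[:,0]-.555,P[:,1]-.285)<.04]
print(len(P),P.mean(0).round(4) if len(P) else 0, P.min(0).round(4),P.max(0).round(4))
```

```text
{'time': 2.7, 'position': [0.5561, 0.284, 0.214], 'tcp_rot': [3.111, -0.436, 0.0007], 'wrist_force': [0.2589, -0.1021, -0.3174], 'gripper_width': 0.0001, 'joint_positions': [0.454, 0.3979, 1.4448, -0.0004, 1.2987, 2.3033]} 0.0188
[[ 0.961 -0.275  0.   ]
 [-0.275 -0.961 -0.   ]
 [ 0.     0.    -1.   ]]
315 [0.5535 0.2908 0.078 ] [0.5422 0.2793 0.0758] [0.566  0.3008 0.0801]
```

View pics/w1.png

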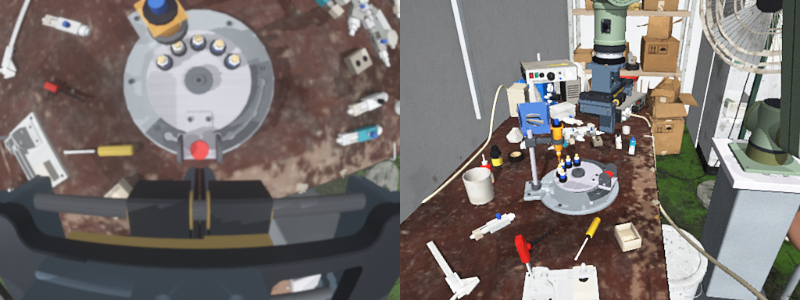

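Run:
```python
from m import *
from scipy.spatial.transform import Rotation as R
from scipy.optimize import least_squares
s=sense(); Rt=R.from_rotvec(s["tcp_rot"]).as_matrix()
im,d=camera("wrist"); c=calibration("wrist"); T=np.array(c["cam_to_world"])
print("cam in tool",(Rt.T@(T[:3,3]-s["position"])).round(4)); print((Rt.T@T[:3,:3]).round(3),c["cx"],c["cy"],c["fx"])
v,u=np.nonzero((d>0)); x=(u-c["cx"])/c["fx"];y=(v-c["cy"])/c["fy"];t=np.hypot(x,y);k=np.tan(t)/np.maximum(t,1e-6)
Z=d[v,u]; P=np.c_[x*k*Z,y*k*Z,Z]@T[:3,:3].T+T[:3,3]
ok=t<1.2; P=P[ok]; rm=red(im)[v,u][ok]; uu=np.c_[u,v][ok]
m=rm&(np.hypot(P[:,0]-.555,P[:,1]-.285)<.04); print("plunger px",uu[m].mean(0),uu[m].min(0),uu[m].max(0))
for lo,hi,RR in((.048,.055,.076),(.009,.016,.124)):
    Q=P[(P[:,2]>lo)&(P[:,2]<hi)&(np.hypot(P[:,0]-.64,P[:,1]-.26)<.16)]; cc=np.array([.644,.262])
    for _ in range(4):
        D=Q[:,:2]-cc; a=np.arctan2(D[:,1],D[:,0]); r=np.hypot(*D.T); k2=(r<RR+.012); b=(a/(2*np.pi)*72).astype(int)
        E=np.array([Q[k2&(b==j)][np.argmax(r[k2&(b==j)])][:2] for j in set(b[k2])])
        f=least_squares(lambda p:np.hypot(*(E-p[:2]).T)-p[2],[*cc,RR],loss="soft_l1",f_scale=.001); cc=f.x[:2]
    print(RR,len(Q),f.x.round(4),np.median(abs(f.fun)).round(4))
# cheeks: points z .085-.1 near plunger
Q=P[(P[:,2]>.088)&(P[:,2]<.102)&(np.hypot(P[:,0]-.555,P[:,1]-.287)<.05)]
th=Rt[:2,1]; rel=(Q[:,:2]-s["position"][:2]); print("cheek pts",len(Q)); 
if len(Q):
    ty=rel@Rt[:2,1]; tx=rel@Rt[:2,0]; print(np.histogram(ty,bins=np.arange(-.05,.051,.005))); print(tx.min(),tx.max())
```

```text
cam in tool [ 0.0716  0.0016 -0.1711]
[[-0.003 -0.966 -0.258]
 [ 1.    -0.003  0.001]
 [-0.001 -0.258  0.966]] 255.16317375964027 197.4050636174578 297.3186396354542
plunger px [257.70234114 193.63879599] [248 183] [268 204]
0.076 11405 [0.6421 0.2585 0.0757] 0.0007
0.124 8164 [0.643  0.2586 0.123 ] 0.0003
cheek pts 375
(array([  0,   0,   0,   0,   0, 118,  66,   0,   0,   0,   0,   0,   0,
         0,   0,  54, 137,   0,   0,   0]), array([-5.00000000e-02, -4.50000000e-02, -4.00000000e-02, -3.50000000e-02,
       -3.00000000e-02, -2.50000000e-02, -2.00000000e-02, -1.50000000e-02,
       -1.00000000e-02, -5.00000000e-03, -2.77555756e-17,  5.00000000e-03,
        1.00000000e-02,  1.50000000e-02,  2.00000000e-02,  2.50000000e-02,
        3.00000000e-02,  3.50000000e-02,  4.00000000e-02,  4.50000000e-02,
        5.00000000e-02]))
-0.019862344815233218 0.011262879032229974
```

```bash
cat >> m.py <<'E'
from scipy.spatial.transform import Rotation as R
def wrist(near,rad=.045):
    s=sense(); c=calibration("wrist"); T=np.array(c["cam_to_world"]); im,d=camera("wrist")
    v,u=np.nonzero(d>0); x=(u-c["cx"])/c["fx"];y=(v-c["cy"])/c["fy"];t=np.hypot(x,y);k=np.tan(t)/np.maximum(t,1e-6)
    Z=d[v,u]; P=np.c_[x*k*Z,y*k*Z,Z]@T[:3,:3].T+T[:3,3]
    m=red(im)[v,u]&(np.hypot(*(P[:,:2]-near).T)<rad); Rt=R.from_rotvec(s["tcp_rot"]).as_matrix()
    rel=lambda p:((p-s["position"])@Rt).round(4)
    print("t",s["time"],"tcp",s["position"].round(4),"F",np.round(s["wrist_force"],1))
    p=P[m]; print("plunger",m.sum(),p.mean(0).round(4),((p.min(0)+p.max(0))/2).round(4),"in tool",rel(p.mean(0)))
    q=P[(P[:,2]>.086)&(P[:,2]<.102)&(np.hypot(*(P[:,:2]-p.mean(0)[:2]).T)<.045)]; ty=rel(q)[:,1]
    if len(ty): mid=(ty.min()+ty.max())/2; print("cheeks",len(ty),ty.min(),ty[ty<mid].max(),ty[ty>mid].min(),ty.max())
    return im,d,P
E
python3 - <<'E'
from m import *
wrist([.555,.285]); wrist([.555,.285])
E
```

```text
t 2.85 tcp [0.5558 0.2843 0.2128] F [-0.2 -0.5 -1. ]
plunger 312 [0.5523 0.2874 0.0794] [0.5521 0.2869 0.0793] in tool [-0.0041 -0.0022  0.1334]
cheeks 383 -0.0311 -0.0247 0.0222 0.0282
t 2.9 tcp [0.5551 0.2827 0.2131] F [ 0.2 -0.4 -0.3]
plunger 291 [0.5523 0.2879 0.0795] [0.5525 0.2867 0.0795] in tool [-0.004  -0.0045  0.1337]
cheeks 381 -0.0328 -0.0265 0.0203 0.0265
```

Call:
apply_moves([
  [0, -2, 4, -40, 0],
  [0, 0, 0, -40, 0],
  [0, 0, 0, -28, 0],
  [0, 0, 0, 0, 0],
])

```text
time: 3.45
position: [0.5515, 0.2839, 0.1044]
tcp_rot: [3.108, -0.439, -0.007]
wrist_force: [0.3, -0.4, -0.9]
gripper_width: 0.0006
gripper_force: 0.0
```

Run:
```python
from m import *
im,_,_=wrist([.555,.285]); b,_=camera("side"); im2,_,_=wrist([.555,.285])
save("w2.png",cv2.resize(im[130:280,155:355],(400,300)),cv2.resize(b[130:280,180:380],(400,300)))
```

```text
t 3.45 tcp [0.5515 0.2839 0.1044] F [ 0.3 -0.4 -0.9]
plunger 185 [0.562  0.2845 0.0794] [0.5547 0.2857 0.091 ] in tool [ 0.01   -0.0036  0.025 ]
cheeks 534 -0.0328 -0.0263 0.0199 0.0261
t 3.55 tcp [0.5538 0.2855 0.1074] F [ 0.6  0.3 -0.4]
plunger 137 [0.5618 0.2836 0.08  ] [0.5558 0.2831 0.093 ] in tool [ 0.0081 -0.0004  0.0274]
cheeks 515 -0.0302 -0.0241 0.0221 0.0284
```

View pics/w2.png

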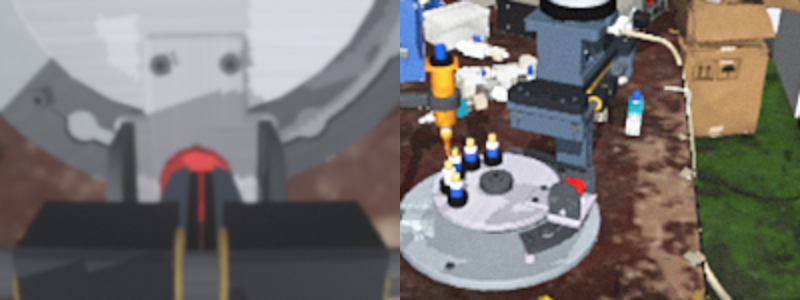

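Call:
apply_moves([
  [0, 0, 0, -20, 0],
  [0, 0, 0, -8, 0],
  [0, 0, 0, -4, 0],
  [0, 0, 0, 0, 0],
])

```text
time: 4.1
position: [0.5537, 0.2862, 0.0755]
tcp_rot: [-3.111, 0.437, -0.002]
wrist_force: [-1.7, -0.7, 5.1]
gripper_width: 0.0006
gripper_force: 2.9
```

Call:
apply_moves([
  [0, 0, 0, -4, 0],
  [0, 0, 0, 0, 0],
])

```text
time: 4.35
position: [0.5539, 0.2865, 0.0719]
tcp_rot: [-3.11, 0.437, -0.002]
wrist_force: [-2.0, -0.6, 7.3]
gripper_width: 0.0002
gripper_force: 3.6
```

```bash
cat >> m.py <<'E'
def st(n=6):
    a=[]
    for i in range(n): a.append(sense()); camera("top")
    print(a[-1]["time"],"pos",np.mean([s["position"] for s in a],0).round(4),"F",np.mean([s["wrist_force"] for s in a],0).round(2))
E
python3 -c "
from m import *
st()"
```

```text
4.6 pos [0.5539 0.2865 0.0721] F [-1.77 -0.75  7.09]
```

Call:
apply_moves([
  [0, 0, 0, -2.5, 0],
  [0, 0, 0, 0, 0],
])

```text
time: 4.9
position: [0.5539, 0.2866, 0.0697]
tcp_rot: [-3.11, 0.437, -0.003]
wrist_force: [-1.8, -1.1, 8.3]
gripper_width: 0.0003
gripper_force: 4.0
```

```bash
python3 -c "
from m import *
st()"
```

```text
5.15 pos [0.5539 0.2866 0.0698] F [-2.49 -0.67  8.19]
```

Call:
apply_moves([
  [0, -0.9, -3.2, -0.5, 2],
  [0, -0.8, -3.2, 0, 2],
  [0, -0.7, -3.2, 0, 2],
  [0, -0.6, -3.2, 0, 2],
  [0, 0, 0, 0, 0],
])

```text
time: 5.82
position: [0.5513, 0.2742, 0.0696]
tcp_rot: [-3.132, 0.218, -0.005]
wrist_force: [-2.7, -0.4, 8.8]
gripper_width: 0.0003
gripper_force: 4.1
```

Run:
```python
from m import *
im,_,_=wrist([.553,.28]); st(4)
save("w3.png",cv2.resize(im[100:280,135:375],(800,600)))
```

```text
t 5.825 tcp [0.5513 0.2742 0.0696] F [-2.7 -0.4  8.8]m.py:20: RuntimeWarning: Mean of empty slice.
  p=P[m]; print("plunger",m.sum(),p.mean(0).round(4),((p.min(0)+p.max(0))/2).round(4),"in tool",rel(p.mean(0)))
  ret = um.true_divide(
Traceback (most recent call last):
  File "m.py", line 20, in wrist
    p=P[m]; print("plunger",m.sum(),p.mean(0).round(4),((p.min(0)+p.max(0))/2).round(4),"in tool",rel(p.mean(0)))
                                                         ~~~~~^^^
ValueError: zero-size array to reduction operation minimum which has no identity
```

```bash
python3 - <<'E'
s=open('m.py').read()
s=s.replace('p=P[m]; print("plunger"','p=P[m] if m.any() else s["position"][None]; print("plunger"'); open('m.py','w').write(s)
E
python3 - <<'E'
from m import *
im,_,_=wrist([.553,.28]); st(4)
save("w3.png",cv2.resize(im[100:280,135:375],(800,600)))
E
```

```text
t 5.875 tcp [0.5512 0.2741 0.0696] F [-2.1  0.6  8.2]
plunger 0 [0.5512 0.2741 0.0696] [0.5512 0.2741 0.0696] in tool [0. 0. 0.]
cheeks 504 -0.0299 -0.0003 0.0001 0.0293
6.075 pos [0.5512 0.2742 0.0695] F [-1.68  0.11  8.15]
```

View pics/w3.png

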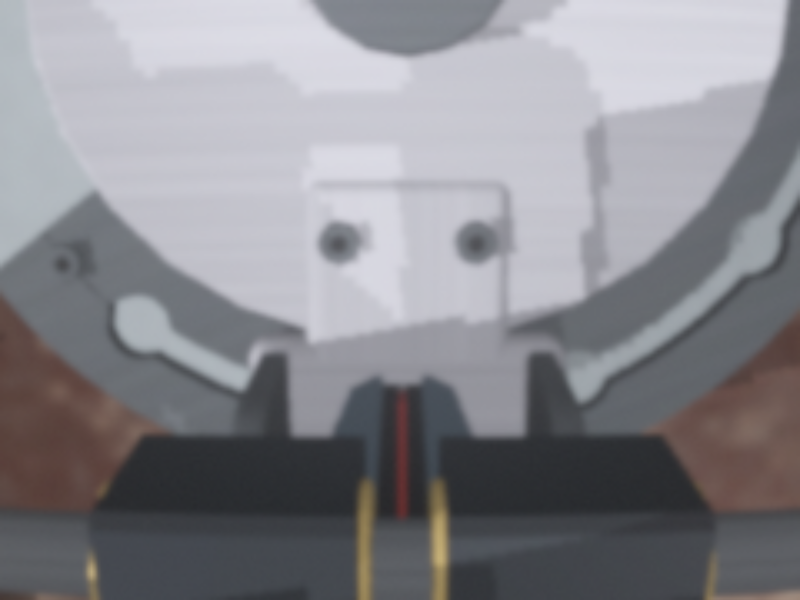

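The wrist view shows the fingers centred between the cheeks (inner faces at columns ~288 and ~528, fingers at ~402). The starting hole is uncovered at (140,322), so the table has turned with the fingers. I'll keep going the same way.

Call:
apply_moves([
  [0, -0.4, -3.2, 0, 2],
  [0, -0.3, -3.3, 0, 2],
  [0, -0.2, -3.2, 0, 2],
  [0, -0.1, -3.3, 0, 2],
  [0, 0, -3.2, 0, 2],
  [0, 0.2, -3.3, 0, 2],
  [0, 0, 0, 0, 0],
])

```text
time: 7.0
position: [0.5504, 0.2544, 0.0695]
tcp_rot: [-3.138, -0.11, -0.004]
wrist_force: [-2.4, -0.2, 8.7]
gripper_width: 0.0007
gripper_force: 4.1
```

Run:
```python
from m import *
wrist([.553,.28]); st(4)
```

```text
t 7.0 tcp [0.5504 0.2544 0.0695] F [-2.4 -0.2  8.7]
plunger 0 [0.5504 0.2544 0.0695] [0.5504 0.2544 0.0695] in tool [0. 0. 0.]
cheeks 507 -0.0298 -0.0004 -0.0003 0.0291
7.2 pos [0.5504 0.2544 0.0695] F [-1.78 -0.34  7.87]
```

Call:
apply_moves([
  [0, 0, 0, 7, 0],
  [0, 0, 0, 7, 0],
  [0, 0.2, -3, 0, 0],
  [0, 0.2, -3, 0, 0],
  [0, 0.1, -2, 0, 0],
  [0, 0, 0, 0, 0],
])

```text
time: 8.0
position: [0.5499, 0.2455, 0.0807]
tcp_rot: [3.139, 0.11, -0.001]
wrist_force: [0.2, 0.5, -0.2]
gripper_width: 0.0005
gripper_force: 0.0
```

Run:
```python
from m import *
wrist([.553,.255]); st(4)
```

```text
t 8.0 tcp [0.5499 0.2455 0.0807] F [ 0.2  0.5 -0.2]
plunger 95 [0.5558 0.2628 0.0724] [0.556  0.2627 0.0721] in tool [ 0.0071 -0.0169  0.0083]
cheeks 597 -0.0383 -0.0091 -0.009 0.0202
8.2 pos [0.55   0.2458 0.0808] F [-0.48 -0.21  0.81]
```

Call:
apply_moves([
  [0, 0.1, -2, 1.5, 0],
  [0, 0.1, -1.5, 0, 0],
  [0, 0.2, -1.5, 0, 0],
  [0, 0, 0, 0, 0],
])

```text
time: 8.75
position: [0.5504, 0.2407, 0.0825]
tcp_rot: [3.14, 0.11, -0.0]
wrist_force: [0.1, -0.5, -0.2]
gripper_width: 0.0007
gripper_force: 0.0
```

Run:
```python
from m import *
wrist([.553,.255]); st(4)
```

```text
t 8.75 tcp [0.5504 0.2407 0.0825] F [ 0.1 -0.5 -0.2]
plunger 232 [0.5567 0.2598 0.0724] [0.5569 0.2597 0.0723] in tool [ 0.0076 -0.0186  0.0101]
cheeks 589 -0.0435 -0.037 -0.0113 0.0158
8.95 pos [0.5505 0.2408 0.0825] F [-0.06 -0.34 -0.1 ]
```

Call:
apply_moves([
  [0, 0.2, -1.5, 0, 0],
  [0, 0.2, -1.5, 0, 1],
  [0, 0.2, -1.5, 0, 1],
  [0, 0.3, -1.5, 0, 1],
  [0, 0, 0, 0, 0],
])

```text
time: 9.62
position: [0.5513, 0.2361, 0.0825]
tcp_rot: [-3.133, -0.192, -0.0]
wrist_force: [-0.4, 5.4, -0.7]
gripper_width: 0.0006
gripper_force: 2.5
```

Run:
```python
from m import *
wrist([.553,.255]); st(4)
```

```text
t 9.625 tcp [0.5513 0.2361 0.0825] F [-0.4  5.4 -0.7]
plunger 222 [0.5563 0.2563 0.0724] [0.5572 0.2563 0.0724] in tool [ 0.0074 -0.0194  0.0101]
cheeks 590 -0.0444 -0.0379 -0.0108 0.0149
9.825 pos [0.5513 0.2361 0.0825] F [-0.76  4.77 -0.69]
```

Call:
apply_moves([
  [0, 0.4, -1.5, 0, 1],
  [0, 0.4, -1.5, 0, 1],
  [0, 0.4, -1.4, 0, 1],
  [0, 0.5, -1.4, 0, 1],
  [0, 0, 0, 0, 0],
])

```text
time: 10.5
position: [0.553, 0.23, 0.0825]
tcp_rot: [-3.125, -0.301, -0.0]
wrist_force: [-1.4, 4.4, -0.7]
gripper_width: 0.0006
gripper_force: 2.6
```

Run:
```python
from m import *
wrist([.553,.25]); st(4)
```

```text
t 10.5 tcp [0.553  0.23   0.0825] F [-1.4  4.4 -0.7]
plunger 189 [0.556  0.2508 0.0725] [0.5565 0.251  0.0727] in tool [ 0.0069 -0.0198  0.01  ]
cheeks 595 -0.0445 -0.0378 -0.0108 0.015
10.7 pos [0.553  0.23   0.0825] F [-0.49  5.38 -0.43]
```

Call:
apply_moves([
  [0, 0.3, -1, 0, 0.6],
  [0, 0.3, -1, 0, 0.6],
  [0, 0.3, -1, 0, 0.6],
  [0, 0.3, -1, 0, 0.6],
  [0, 0, 0, 0, 0],
])

```text
time: 11.38
position: [0.5545, 0.226, 0.0825]
tcp_rot: [-3.118, -0.366, -0.001]
wrist_force: [-0.3, 5.2, -1.4]
gripper_width: 0.0002
gripper_force: 2.5
```

Run:
```python
from m import *
wrist([.553,.245]); st(4)
```

```text
t 11.375 tcp [0.5545 0.226  0.0825] F [-0.3  5.2 -1.4]
plunger 192 [0.5567 0.2469 0.0727] [0.5566 0.2472 0.0726] in tool [ 0.007  -0.0198  0.0099]
cheeks 597 -0.0446 -0.0378 -0.0112 0.0151
11.575 pos [0.5545 0.226  0.0825] F [-0.37  5.   -1.11]
```

Still down (z 0.0727). I'll go on in 0.7 mm steps.

Call:
apply_moves([
  [0, 0.2, -0.7, 0, 0.4],
  [0, 0.2, -0.7, 0, 0.4],
  [0, 0, 0, 0, 0],
])

```text
time: 12.0
position: [0.5551, 0.2244, 0.0825]
tcp_rot: [-3.116, -0.389, -0.002]
wrist_force: [1.0, 5.2, -2.1]
gripper_width: 0.0005
gripper_force: 2.1
```

Run:
```python
from m import *
wrist([.553,.245])
```

```text
t 12.0 tcp [0.5551 0.2244 0.0825] F [ 1.   5.2 -2.1]
plunger 182 [0.557  0.2454 0.0731] [0.557  0.2456 0.0732] in tool [ 0.007  -0.0198  0.0094]
cheeks 593 -0.0446 -0.0379 -0.0113 0.0151
```

Call:
apply_moves([
  [0, 0.2, -0.7, 0, 0.4],
  [0, 0, 0, 0, 0],
])

```text
time: 12.3
position: [0.5551, 0.2224, 0.0826]
tcp_rot: [3.115, 0.4, 0.0]
wrist_force: [1.2, 1.1, 0.1]
gripper_width: 0.0005
gripper_force: 0.7
```

Run:
```python
from m import *
wrist([.553,.245])
```

```text
t 12.3 tcp [0.5551 0.2224 0.0826] F [1.2 1.1 0.1]
plunger 164 [0.5583 0.2434 0.0793] [0.5588 0.2436 0.0792] in tool [ 0.0085 -0.0195  0.0033]
cheeks 606 -0.0447 -0.0381 -0.0112 0.0149
```

Plunger top is now at z 0.079, so it has sprung up. I'll back off the cheek and lift clear.

Call:
apply_moves([
  [0, -0.5, 2, 0, 0],
  [0, -1, 3, 1, 0],
  [0, 0, 0, 15, 0],
  [0, 0, 0, 40, 0],
  [0, 0, 0, 50, 0],
  [0, -40, -20, 20, 0],
  [0, -40, -40, 0, 0],
  [0, -20, -50, 0, 0],
])

```text
time: 13.35
position: [0.4517, 0.1173, 0.21]
tcp_rot: [3.115, 0.404, 0.003]
wrist_force: [0.4, -0.9, 0.3]
gripper_width: 0.0008
gripper_force: 0.0
```

Call:
apply_moves([
  [0, -10, -58, 0, 0],
  [0, -10, -58, 0, 0],
  [0, -10, -58, 0, 0],
  [0, 0, 0, 0, 0],
  [0, 0, 0, 0, 0],
])

```text
time: 13.98
position: [0.4235, -0.056, 0.2092]
tcp_rot: [-3.116, -0.398, -0.002]
wrist_force: [-0.5, -0.7, 0.3]
gripper_width: 0.0001
gripper_force: 0.0
```

Run:
```python
from m import *
im,d,o=plunger("top",[.56,.24])
for x in o: print(x[0],*[np.round(v,4) for v in x[1:]])
s=sense(); print(s["time"],s["position"],s["wrist_force"])
b,_=camera("side")
save("end.png",cv2.resize(im[110:260,150:350],(400,300)),cv2.resize(b[130:280,140:340],(400,300)))
```

```text
66 [233.5    222.8788] [0.5538 0.2361 0.0785] [0.5427 0.2242 0.0735] [0.5638 0.2478 0.0853]
14.025 [ 0.42360876 -0.05536877  0.20900509] [ 0.29045937 -0.21651674 -0.16426816]
```

View pics/end.png

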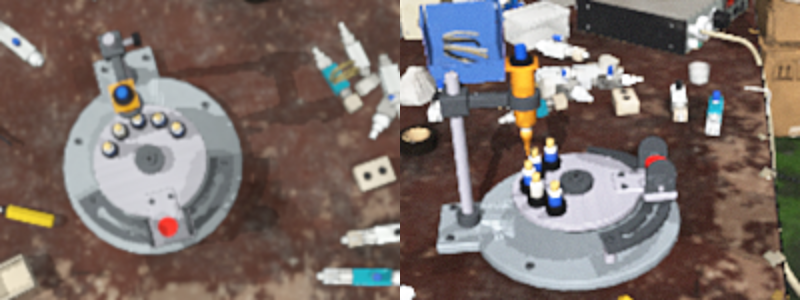

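The arm is now in front at about (168,227), 30° on from the start, with the plunger up at z≈0.079. All five fittings are still in their nests and the hand is clear.

```bash
python3 -c "
from station import *
print(finish_job())"
```

```text
the job is handed in; nothing more can be done
None
```

The table is one hole on (about 30° anticlockwise), with the plunger sprung up in the middle hole, all five fittings in their nests and the hand clear; I handed the job in at about 14 s, and no verdict came back.

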